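# Swing the ticket printer round its corner post

### The job

The square ticket printer stands with its black paper mouth towards you, just in front of the corner post of the fixed metal guide. Without lifting it, push it round so that it pivots clockwise (seen from above) a quarter turn against that post, until the side that faced away from you lies flat along the guide's rail and the mouth faces left, away from the rail. Leave the sachet caddy beside it where it stands.

Things in the scene. Friction and masses are not known exactly. Their poses are not given: they have to be found in the camera images.
- ticket_printer: White square ticket printer, 120 x 120 mm, 60 mm high, 0.6 kg, too wide to grip; loose, slides on rubber feet. Origin: centre of its underside. z up; -x out of the black front with the paper mouth, +x out of the plain back. Starts within 7 degrees of the guide's axes, its back about 10 to 25 mm short of the post, its centre 38 to 54 mm left (guide +y) of the post's axis.
- paper_mouth (a point): Paper mouth, a slit in the middle of the printer's black front; the point lies on the front face, 60 mm from the printer's axis along its -x, 40 mm above the table.
- guide: Dark steel guide, fixed: upright round post with a grippy black rubber sleeve, 25 mm diameter, 88 mm high, and a straight rail, 12 mm thick, 32 mm high, running 160 mm from it away from the robot. Origin: post's axis at the table top; +x along the rail, +y to the left out of the rail's free face (at y = 12.5 mm, level with the post's left side). Turned up to 17 degrees.
- sachet_caddy: Sachet caddy, a black open holder with upright paper sachets, 90 x 64 x 60 mm, loose, on the right of the guide. Origin: centre of its underside. A bystander: not to be moved.

How it is judged (in metres and radians):
On the way:
1. the printer is part-way round (20 to 75 degrees from square with the guide) while it bears on the guide (contact force between ticket_printer and guide above 0.2 N and angle between the x axis of ticket_printer and the x axis of guide, either way round between 0.35 and 1.31 rad), for 0.05 s.
At the end, for the whole second after the job is handed in: The printer stands flat and still, turned a quarter clockwise: former back along the rail (within 10 degrees, gap under 20 mm, its centre 40 mm before to 150 mm behind the post), mouth to the left away from the rail. Sachet caddy within 30 mm of where it was (angle between the x axis of ticket_printer and the x axis of guide, either way round above 1.39 rad and y of paper_mouth in the frame of guide above 0.115 m and y of ticket_printer in the frame of guide below 0.0925 m and x of ticket_printer in the frame of guide between -0.04 and 0.15 m and angle between ticket_printer's own z axis and vertical below 0.08 rad and height (world z) of ticket_printer below 0.01 m and linear speed of ticket_printer below 0.01 m/s and distance of sachet_caddy from where it was at the start of the episode below 0.03 m); the robot touches nothing.
It fails at once if the printer is lifted or tipped (height (world z) of ticket_printer above 0.02 m or angle between ticket_printer's own z axis and vertical above 0.3 rad).
It fails at once if the sachet caddy is shoved away (30 mm) (distance of sachet_caddy from where it was at the start of the episode above 0.03 m).
It also fails if it takes over 43 s, if anything falls off the work surface, if the arm or the gripper's body presses on something with over 40 N, if the wrist force passes 120 N, or if a joint passes its speed limit or range.

### The arm

A 6-joint arm with a two-finger parallel gripper is mounted at the origin on a cart in front of the work surface, level with it; the furniture and walls round the work are solid. World frame = base frame: x ahead of the robot, y to its left, z up, the work surface at z = 0. Lengths are in m, angles in degrees, forces in N, time in s.
With the tool pointing down it reaches from about 0.25 to 0.725 m from the base axis. Payload 9.7 kg.
Tool frame: the origin (TCP) lies on the centre line of the jaws, within the pads' length; the fingertips stand bot.nose_length ahead of it and the grasp point (between the pads) lies 11 mm behind it (bot.nose_length is the distance from the TCP to the fingertips, in m); z points along the fingers, y is the line along which they close (so a half turn about z gives the same grasp; the last joint's range is limited). The gripper opens to 85 mm and grips with 20 to 120 N. Pads are 22 mm wide; open, the fingers measure 114 mm over their backs; the gripper's body (76 mm by 85 mm) begins 54 mm behind the grasp point. The pads swing forward as they close: fully open they stand 13 mm farther back than shut.
Start: joints at [-73.912, 4.979, 10.078, 95.1, 0, 90], TCP at [0.152, -0.528, 0.203] pointing down, gripper open.
Joint ranges: [-179.16, 179.16], [-48.56, 103.87], [-65.8, 70.77], [-126.05, 130.52], [-82.76, 87.17], [-180, 180]. Speed limits (degrees/s): [127.2, 127.2, 147.25, 180, 180, 180].

### API

Orientations are given as [roll, pitch, yaw] about the fixed x, y, z axes, in that order (R = Rz(yaw) Ry(pitch) Rx(roll)).
In Python, from workcell import bot gives the robot as it stands. The module is installed in compiled form; this text tells all that it offers.
- The arm moves only by the shell command python3 -m inch 'ROWS' [OPENING] [FORCE]. ROWS is JSON, a list of rows, each a list of 4 numbers: the shift along the world's x, y, z in cm, then the turn about the world's z in degrees. A call has exactly 8 rows; each row is the pose to reach, as a shift and turn from the pose commanded when the call began; what a row does not reach only later rows make up. A row lasts 1/8 s, in which the tool goes at most 62.5 mm and 10.7 degrees, less where a joint would pass 70% of its speed; a pose out of reach is approached as far as the arm can. A call with a gripper value outside its range is refused whole. OPENING is the finger opening in cm, from 0 to 8.54, set as the call begins (- or left out, the last holds). The fingers move at their own pace and stop on an object; FORCE is the grip in N (left out, the last holds). Time passes only in rows, so rows that repeat a pose let the fingers close, or fill a call up. It gives the time, the measured TCP pose, the force, the opening and the grip force at its end, in the units of the state.
- bot.get_obs(): the state, without advancing time (a new reading comes with each control period).
- bot.camera(name): name is "scene" or "top" or "wrist"; returns a dict with "img" (420x560x3 uint8, red, green, blue), "fovy" (degrees; the focal length in pixels is half the picture's height over the tangent of half this angle, whatever the lens; pixels are square), "cx", "cy" (the principal point, pixels), "dist" ([k1, k2, p1, p2, k3] as OpenCV has them; the pictures are not rectified), "R" (3x3) and "t" (3): a world point X has camera coordinates R X + t; the wrist camera has in their place "mount" (4x4, takes a point from camera to tool coordinates, whose origin is the TCP and whose axes are the flange's). Camera axes: x right, y down, z forward; pixel columns grow to the right and rows downward; lengths in m; the calibration is good to about 2 mm. A picture is of the moment at which its call begins: read the wrist's pose just before it. There is no depth.
- bot.job_done(): hands the job in; it is judged then, once.
Trained networks look in a picture, given as the dict that the camera call returned (one of the last four; its "shot" number tells which), for a name from the list of things; names that differ only in an ending like _2 or _b are one class to them, and where a whole thing is asked for, a point or a joint stands for the part that bears it (a point fixed in the world has none). Each returns a list of dicts, best first, with "score" (0 to 1); they miss things now and then, are a little off and sometimes report something else, mostly with a low value. They report only what shows in the picture. A call takes as long as a camera call.
- bot.find_in(thing, picture): "point" ([column, row] in pixels, amid what is visible of it).
- bot.landmark_of(thing, picture): "point" ([column, row] in pixels: a listed point, or the origin of a listed thing).
The state is a dict: "time": time; "q": joint angles; "qd": joint speeds; "joint_efforts": joint torques, N m; "ee_pos": TCP position; "tcp_rot": TCP orientation; "wrist_force": force on the tool from outside, world axes, zero at the start; "torque": the same for the moment, N m; "opening": finger opening in m; "grasp_force": force on a finger pad.
Only numpy, scipy, OpenCV 4.12 (cv2) and the standard library are available. Lean on these libraries where they do the work, as an engineer would, in place of code of your own. Each camera call takes 0.05 s, during which the arm holds its last target. There are 200 camera calls.

## Working session

There is one attempt and no reset: what is moved stays moved. The work goes in short steps, Python scripts to look and compute and a shell command to move; the robot and the scene stay as the last step left them, time stands still between calls to the robot, and variables do not carry over. Pictures are saved under pics/ and viewed, at most 10 in all, crops included, and the job is handed in when it is done.

```bash
mkdir -p pics; cat > h.py <<'E'
import numpy as np, cv2
from workcell import bot
def ray(c,p,z=0.0):
    h=c["img"].shape[0]; f=h/2/np.tan(np.radians(c["fovy"])/2)
    K=np.array([[f,0,c["cx"]],[0,f,c["cy"]],[0,0,1]])
    u=cv2.undistortPoints(np.array([[p]],float),K,np.array(c["dist"],float))[0,0]
    R=np.array(c["R"]);t=np.array(c["t"])
    o=-R.T@t; d=R.T@np.array([u[0],u[1],1]); return o+d*(z-o[2])/d[2]
def save(c,n): cv2.imwrite(n,c["img"][:,:,::-1])
E
python3 - <<'E'
from h import *
o=bot.get_obs(); print(o["time"],o["ee_pos"],o["tcp_rot"],bot.nose_length,o["opening"])
for n in ("top","scene"):
    c=bot.camera(n); save(c,f"pics/{n}0.png")
    for th in ("ticket_printer","guide","sachet_caddy","paper_mouth"):
        for r in bot.landmark_of(th,c)[:2]:
            print(n,th,r["score"],np.round(r["point"],1),np.round(ray(c,r["point"],.04 if th=="paper_mouth" else 0),4))
E
```

```text
0.0 [ 0.15232553 -0.52819535  0.20254888] [-1.79919564e+02  2.72806436e-04  1.60878797e+01] 0.008 0.08530052902954799
top ticket_printer 0.98 [264.1 216.4] [ 0.4934 -0.1777  0.    ]
top guide 0.9 [293.  188.5] [ 0.5619 -0.2445  0.    ]
top sachet_caddy 0.97 [344.3 200.1] [ 0.5376 -0.3676  0.    ]
top paper_mouth 0.88 [254.5 241.2] [ 0.4337 -0.1585  0.04  ]
scene ticket_printer 0.84 [278.5 240.4] [ 0.4826 -0.1843  0.    ]
scene guide 0.81 [330.5 241.6] [ 0.5737 -0.2417  0.    ]
scene sachet_caddy 0.65 [354.4 279.6] [ 0.5387 -0.3628 -0.    ]
scene paper_mouth 0.94 [257.6 223.5] [ 0.4467 -0.1615  0.04  ]
```

View pics/top0.png

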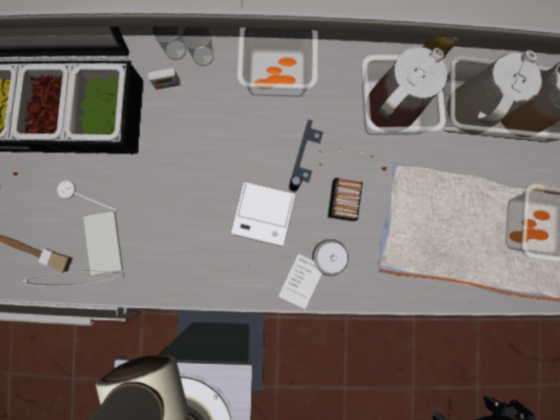

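View pics/scene0.png

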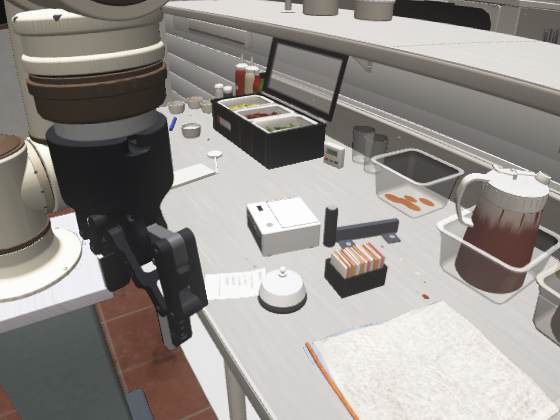

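The top view shows the printer's top at about (244,183), (294,192), (284,245), (232,235). The post top is near (296,182) and the rail runs to (310,122). The caddy is at (346,199), right of the post. I'll refine these with a fit.

```bash
cat >> h.py <<'E'
def printer(c,near=(264,214)):
    g=c["img"].min(2); m=((g>np.percentile(g[195:230,245:285],50)-45)).astype(np.uint8)
    m=cv2.morphologyEx(m,cv2.MORPH_OPEN,np.ones((5,5)))
    n,l,s,ce=cv2.connectedComponentsWithStats(m)
    i=1+np.argmin(np.hypot(*(ce[1:]-near).T)+1e4*(s[1:,4]<1000))
    p=np.argwhere(l==i)[:,::-1].astype(np.float32)
    b=cv2.boxPoints(cv2.minAreaRect(p)); return s[i,4],b,np.array([ray(c,q,.06) for q in b])
E
python3 - <<'E'
from h import *
c=bot.camera("top")
a,b,w=printer(c); print(a,b.round(1).tolist()); print(w.round(4)); print(w.mean(0), np.linalg.norm(np.diff(w,axis=0),axis=1))
for q in ((244,183),(294,192),(284,245),(232,235)): print(q,ray(c,q,.06).round(4))
print("rail",ray(c,(309,122),.032),ray(c,(297,181),.088))
v=c["img"][100:280,190:380]; save({"img":cv2.resize(v,None,fx=4,fy=3.3333 if 0 else 4)[:600]},"pics/crop.png") if 0 else cv2.imwrite("pics/crop.png",cv2.resize(c["img"][110:255,220:370],None,fx=4,fy=4)[:,:,::-1])
E
```

```text
2785 [[230.39999389648438, 232.89999389648438], [242.6999969482422, 181.0], [295.0, 193.3000030517578], [282.79998779296875, 245.1999969482422]]
[[ 0.4501 -0.106   0.06  ]
 [ 0.5661 -0.1286  0.06  ]
 [ 0.5417 -0.2457  0.06  ]
 [ 0.4263 -0.2214  0.06  ]]
[ 0.49604429 -0.17541972  0.06      ] [0.11821161 0.1195749  0.11791967]
(244, 183) [ 0.5616 -0.1318  0.06  ]
(294, 192) [ 0.5446 -0.2434  0.06  ]
(284, 245) [ 0.4268 -0.2241  0.06  ]
(232, 235) [ 0.4455 -0.1095  0.06  ]
rail [ 0.71623773 -0.27708035  0.032     ] [ 0.56445691 -0.24769457  0.088     ]
```

View pics/crop.png

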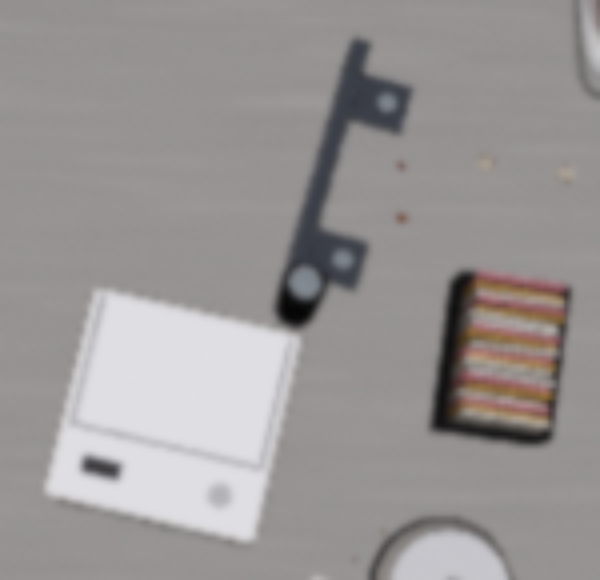

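Guide post is about (0.562, -0.2455) with yaw about -14.5°. The printer is at about (0.496, -0.176), roughly 9 mm short of the post. I'll go above the left part of its front with the fingers closed.

```bash
python3 -m inch '[[3,5,0,-4],[6,10,0,-8],[9,15,0,-12],[12.5,20.5,0,-16],[15.5,25.5,0,-20],[18.5,30.5,0,-25],[21.5,35.5,0,-30],[24.5,40.5,0,-30]]' 0 40; python3 -m inch '[[0,0,0,0],[0,0,0,0],[0,0,-3,0],[0,0,-7,0],[0,0,-11,0],[0,0,-15,0],[0,0,-17,0],[0,0,-17,0]]'; python3 - <<'E'
from h import *
o=bot.get_obs(); print(o["q"],o["ee_pos"],o["tcp_rot"],o["opening"],o["wrist_force"])
E
```

```text
time: 1.55
ee_pos: [0.3981, -0.1217, 0.2036]
tcp_rot: [180.0, -0.1, -14.0]
wrist_force: [0.6, -1.1, 1.0]
opening: -0.0001
grasp_force: 0.0
time: 2.55
ee_pos: [0.3959, -0.1245, 0.0322]
tcp_rot: [180.0, 0.1, -14.1]
wrist_force: [0.5, -0.0, -0.0]
opening: -0.0
grasp_force: 0.0
[-1.74518939e+01 -1.34743636e+01 -2.62013414e+01  7.74168393e+01
 -9.99875508e-03  1.76616735e+02] [ 0.39585324 -0.124504    0.03215645] [ 1.79998506e+02  1.44156568e-01 -1.40686181e+01] -1.0319375972095568e-05 [ 0.53740927 -0.01117707 -0.0295756 ]
```

```bash
python3 -m inch '[[0,0,0,10],[0,0,0,20],[0,0,0,30],[0,0,0,40],[0,0,0,50],[0,0,0,60],[0,0,0,70],[0,0,0,80]]'; python3 -m inch '[[0,0,0,10],[0,0,0,20],[0,0,0,30],[0,0,0,40],[0,0,0,50],[0,0,0,60],[0,0,0,70],[0,0,0,80]]';  python3 -m inch '[[0,0,0,10],[0,0,0,20],[0,0,0,20],[1,-0.25,0,20],[2,-0.5,0,20],[3,-0.8,0,20],[3.5,-0.9,0,20],[4,-1,0,20]]'
```

```text
time: 3.55
ee_pos: [0.3979, -0.1246, 0.0349]
tcp_rot: [179.9, -0.0, 66.3]
wrist_force: [0.1, 0.1, -0.6]
opening: -0.0
grasp_force: 0.0
time: 4.55
ee_pos: [0.3978, -0.1246, 0.0349]
tcp_rot: [180.0, 0.1, 146.3]
wrist_force: [-0.6, 0.1, 0.0]
opening: -0.0002
grasp_force: 0.0
time: 5.55
ee_pos: [0.4377, -0.1334, 0.0331]
tcp_rot: [180.0, -0.0, 166.1]
wrist_force: [-0.6, -0.4, 0.9]
opening: -0.0003
grasp_force: 0.0
```

```bash
python3 -m inch '[[0.3,-0.1,0,0],[0.6,-0.1,0,0],[0.9,-0.1,0,0],[1.2,0,0,0],[1.5,0.3,0,-3],[1.8,0.6,0,-4],[2.1,0.9,0,-6],[2.3,1.2,0,-7]]'; python3 - <<'E'
from h import *
o=bot.get_obs(); print(o["torque"])
c=bot.camera("top"); a,b,w=printer(c); print(a,b.round(0).tolist(),w.round(3).tolist())
cv2.imwrite("pics/a.png",cv2.resize(c["img"][110:280,200:370],None,fx=3,fy=3)[:,:,::-1])
E
```

```text
time: 6.55
ee_pos: [0.4606, -0.1212, 0.0333]
tcp_rot: [180.0, 0.0, 159.1]
wrist_force: [0.3, 0.4, -0.8]
opening: 0.0002
grasp_force: 0.0
[-0.01243182  0.02711383 -0.00022342]
1495 [[252.0, 239.0], [262.0, 186.0], [295.0, 192.0], [284.0, 245.0]] [[0.439, -0.153, 0.06], [0.557, -0.173, 0.06], [0.544, -0.245, 0.06], [0.426, -0.224, 0.06]]
```

View pics/a.png

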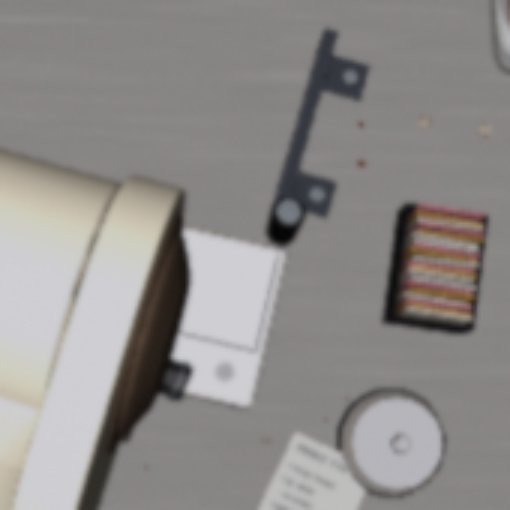

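The top view shows the right edge of the printer unmoved (corners (295,192) and (284,245)), and the arm hides the rest. I'll check with the scene camera.

```bash
python3 - <<'E'
from h import *
o=bot.get_obs(); p=np.array(o["ee_pos"])
for n in ("top","scene"):
    c=bot.camera(n); h=420; f=h/2/np.tan(np.radians(c["fovy"])/2)
    K=np.array([[f,0,c["cx"]],[0,f,c["cy"]],[0,0,1]])
    q=cv2.projectPoints(np.array([p,p-[0,0,.008],p+[0,0,.06]]),cv2.Rodrigues(np.array(c["R"]))[0],np.array(c["t"]),K,np.array(c["dist"]))[0]
    print(n,q.round(1).tolist())
cv2.imwrite("pics/b.png",cv2.resize(c["img"][140:330,180:430],None,fx=3,fy=3)[:,:,::-1])
for th in ("ticket_printer","paper_mouth"): print([(r["score"],np.round(r["point"]),ray(c,r["point"],.04 if th[0]=="p" else 0).round(4)) for r in bot.landmark_of(th,c)[:1]])
E
```

```text
top [[[238.5, 228.8]], [[238.7, 229.0]], [[236.1, 227.4]]]
scene [[[254.6, 215.6]], [[254.6, 218.8]], [[253.9, 190.4]]]
[(0.78, array([281., 239.]), array([ 0.4896, -0.184 ,  0.    ]))]
[(0.85, array([251., 223.]), array([ 0.4347, -0.1538,  0.04  ]))]
```

View pics/b.png

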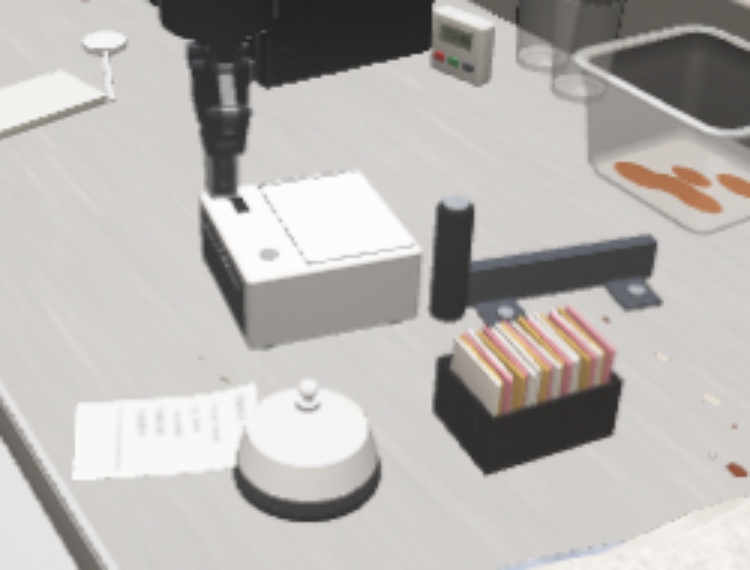

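The scene view shows the fingers at crop (222,190), disappearing behind the printer's left-front top edge. I'll triangulate the corners before and after, using this picture and the saved one.

```bash
python3 - <<'E'
from h import *
c=bot.camera("scene")
for n,q,z in (("LF",(247.7,206),.06),("LB",(300.5,197),.06),("RB",(320,223),.06),("RFtop",(261.5,237),.06),("RFbot",(266,255.5),0),("post",(331.7,207),.088),("postbase",(330,245),0),("railend",(398.5,220),.032)): print(n,ray(c,q,z).round(4))
a=cv2.imread("pics/scene0.png")[180:270,230:420]; b=c["img"][180:270,230:420,::-1]
cv2.imwrite("pics/cmp.png",cv2.resize(np.vstack([a,b]),None,fx=3.3,fy=3.3))
E
```

```text
LF [ 0.4462 -0.1194  0.06  ]
LB [ 0.5629 -0.1404  0.06  ]
RB [ 0.5381 -0.2483  0.06  ]
RFtop [ 0.4164 -0.2347  0.06  ]
RFbot [ 0.4348 -0.2174  0.    ]
post [ 0.5645 -0.2475  0.088 ]
postbase [ 0.5655 -0.2511  0.    ]
railend [ 0.7181 -0.2858  0.032 ]
```

View pics/cmp.png

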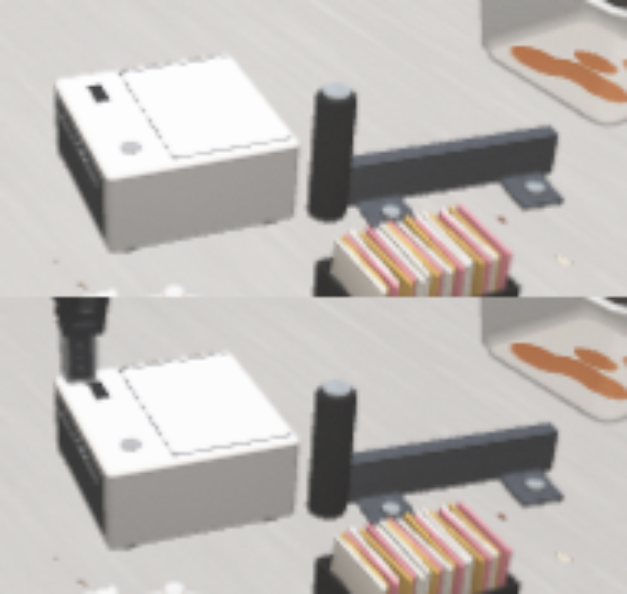

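```bash
python3 - <<'E'
from h import *
o=bot.get_obs(); c=bot.camera("wrist"); s=bot.camera("scene")
print(o["time"],o["wrist_force"],np.round(c["mount"],3).tolist(),c["fovy"])
a=cv2.resize(c["img"],(400,300)); b=cv2.resize(s["img"][165:245,205:312],(400,300),interpolation=cv2.INTER_CUBIC)
cv2.imwrite("pics/w.png",np.hstack([a,b])[:,:,::-1])
E
```

```text
6.85 [-0.47520015  0.51778903 -0.21685569] [[-0.001, -0.953, -0.303, 0.078], [1.0, -0.0, -0.002, -0.001], [0.001, -0.303, 0.953, -0.171], [0.0, 0.0, 0.0, 1.0]] 60.38864307787392
```

View pics/w.png

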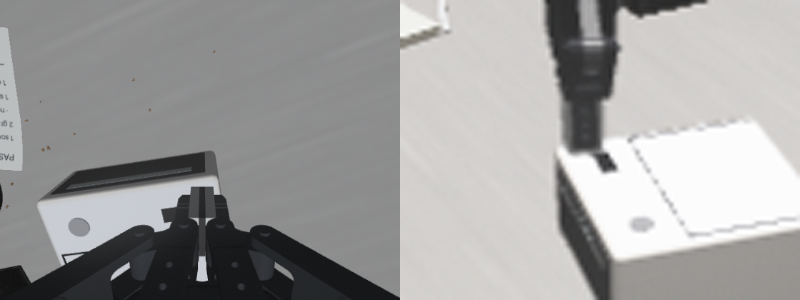

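The wrist view shows the finger tip at (202,187), beyond the black front edge (38,203)–(218,180) and inside the printer's left edge, yet no force reads. I'll check the geometry with the wrist calibration.

```bash
cat >> h.py <<'E'
from scipy.spatial.transform import Rotation as Ro
def wcam():
    o=bot.get_obs(); c=bot.camera("wrist"); M=np.array(c["mount"]); T=np.eye(4)
    T[:3,:3]=Ro.from_euler("xyz",o["tcp_rot"],degrees=True).as_matrix(); T[:3,3]=o["ee_pos"]
    W=np.linalg.inv(T@M); c["R"]=W[:3,:3]; c["t"]=W[:3,3]; return c,o
def proj(c,P):
    f=210/np.tan(np.radians(c["fovy"])/2); K=np.array([[f,0,c["cx"]],[0,f,c["cy"]],[0,0,1]])
    return cv2.projectPoints(np.array(P,float),cv2.Rodrigues(np.array(c["R"]))[0],np.array(c["t"]),K,np.array(c["dist"]))[0][:,0]
E
python3 - <<'E'
from h import *
c,o=wcam(); p=np.array(o["ee_pos"]); print(p,c["cx"],c["cy"],np.round(c["dist"],3))
print("tip/tcp/+27", proj(c,[p-[0,0,.008],p,p+[0,0,.027]])/1.4)
for n,q,z in (("LFt",(218,180),.06),("RFt",(38,203),.06),("LFb",(215,152),0),("RFb",(75,172),0)): print(n,ray(c,np.array(q)*1.4,z).round(4))
for n in ("top","scene"):
    k=bot.camera(n); P=[[.4501,-.106,.06],[.446,-.117,.06],[.4263,-.2214,.06],[.4263,-.2214,0]]; print(n,proj(k,P).round(1).tolist())
E
```

```text
[ 0.46033827 -0.12153451  0.03328973] 282.53569143912625 210.12817659394338 [-0.036  0.     0.     0.     0.   ]
tip/tcp/+27 [[203.50679488 176.51581173]
 [203.5596859  180.94765152]
 [203.77473389 198.99232992]]
LFt [ 0.4515 -0.1089  0.06  ]
RFt [ 0.4259 -0.2217  0.06  ]
LFb [ 0.4534 -0.1085  0.    ]
RFb [ 0.4274 -0.2274  0.    ]
top [[230.5, 232.9], [235.4, 234.9], [282.8, 245.2], [281.9, 245.4]]
scene [[246.5, 202.8], [247.1, 205.5], [262.8, 232.1], [263.2, 257.9]]
```

All cameras agree on the printer's pose, so the finger is within its outline without contact force. I'll push on gently and see whether it bears.

```bash
python3 -m inch '[[0.2,0.1,0,0],[0.4,0.1,0,0],[0.6,0.2,0,0],[0.8,0.2,0,0],[1,0.3,0,0],[1.2,0.3,0,0],[1.4,0.3,0,0],[1.5,0.3,0,0]]'; python3 - <<'E'
from h import *
c,o=wcam(); print(np.round(o["joint_efforts"],2),np.round(o["torque"],3))
t=bot.camera("top"); a,b,w=printer(t); print(a,b.round(0).tolist())
for th in ("ticket_printer","paper_mouth"): print([(r["score"],np.round(r["point"]),ray(c,r["point"],.04 if th[0]=="p" else 0).round(4)) for r in bot.landmark_of(th,c)[:1]])
cv2.imwrite("pics/w2.png",np.hstack([cv2.resize(c["img"],(400,300)),cv2.resize(t["img"][100:280,180:420],(400,300))])[:,:,::-1])
E
```

```text
time: 8.1
ee_pos: [0.4755, -0.1185, 0.0333]
tcp_rot: [180.0, -0.0, 159.1]
wrist_force: [0.1, 0.7, 0.3]
opening: 0.0005
grasp_force: 0.0
[-0.000e+00 -4.311e+01  4.634e+01 -2.000e-02  0.000e+00 -0.000e+00] [-0.069 -0.027  0.002]
1631 [[250.0, 238.0], [262.0, 186.0], [295.0, 193.0], [283.0, 245.0]]
[]
[(0.55, array([163., 220.]), array([ 0.4354, -0.1662,  0.04  ]))]
```

View pics/w2.png

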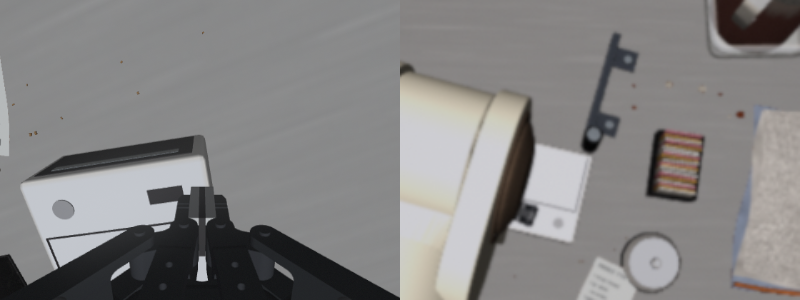

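The tip stays at row 187 even where it is clear of the printer's edge. With the finger's thickness that puts the tip at about z = 0.065, above the printer, so the real tips sit well short of nominal. I'll back off and go down in front of the face.

```bash
python3 -m inch '[[-1.5,-0.3,0,2],[-3,-0.6,0,4],[-4.5,-0.9,0,6],[-6,-1.2,0,7],[-6,-1.2,0,7],[-6,-1.2,-0.7,7],[-6,-1.2,-1.4,7],[-6,-1.2,-2,7]]'; python3 - <<'E'
from h import *
t=bot.camera("scene"); o=bot.get_obs(); p=np.array(o["ee_pos"]); print(p,proj(t,[p,p+[0,0,.032],p-[0,0,.008]]).round(1).tolist())
cv2.imwrite("pics/s3.png",cv2.resize(t["img"][165:265,205:345],(700,500),interpolation=cv2.INTER_CUBIC)[:,:,::-1])
E
```

```text
time: 9.3
ee_pos: [0.4154, -0.1303, 0.0124]
tcp_rot: [180.0, -0.1, 166.1]
wrist_force: [0.1, -0.4, -0.2]
opening: 0.0003
grasp_force: 0.0
[ 0.41499964 -0.13020047  0.01175205] [[237.3, 232.1], [236.7, 218.9], [237.5, 235.3]]
```

View pics/s3.png

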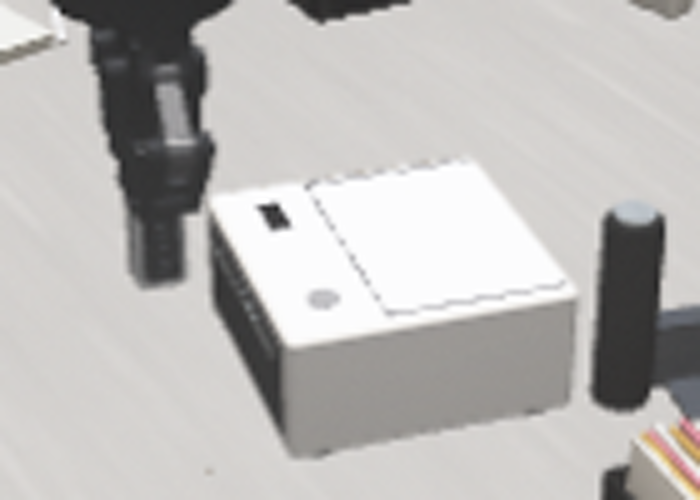

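The tip shows at px (236,222). It is about 24 mm above the TCP's nominal spot, so z ≈ 0.036. I'll go 2 cm lower, then push up to the post.

```bash
python3 -m inch '[[0,0,-1,0],[0,0,-1.7,0],[0,0,-2,0],[0.6,-0.1,-2,0],[1.2,-0.3,-2,0],[1.7,-0.4,-2,0],[2.1,-0.5,-2,0],[2.4,-0.6,-2,0]]'; python3 -m inch '[[0.3,0,0,0],[0.6,0,0,0],[0.8,0.1,0,-1],[1.1,0.3,0,-2],[1.5,0.6,0,-4],[1.8,0.9,0,-5],[2.1,1.1,0,-6],[2.4,1.4,0,-8]]'
```

```text
time: 10.35
ee_pos: [0.4393, -0.1363, -0.0067]
tcp_rot: [180.0, -0.0, 166.1]
wrist_force: [-3.2, 2.8, 3.2]
opening: -0.0001
grasp_force: 2.1
time: 11.35
ee_pos: [0.4636, -0.1223, -0.0068]
tcp_rot: [-180.0, 0.0, 158.0]
wrist_force: [-2.2, -0.4, 0.2]
opening: 0.0002
grasp_force: 0.9
```

```bash
python3 -m inch '[[0.5,0.6,0,-2],[0.9,1.2,0,-4],[1.5,1.7,0,-7],[2.1,2.1,0,-9],[2.8,2.4,0,-12],[3.5,2.7,0,-14],[4.1,3,0,-17],[4.8,3.2,0,-19]]'; python3 - <<'E'
from h import *
c,o=wcam(); t=bot.camera("top"); s=bot.camera("scene")
for n,k in (("w",c),("t",t),("s",s)):
  for th in ("ticket_printer","paper_mouth"): print(n,th,[(r["score"],np.round(r["point"]),ray(k,r["point"],.04 if th[0]=="p" else 0).round(4)) for r in bot.landmark_of(th,k)[:1]])
cv2.imwrite("pics/s4.png",np.vstack([np.hstack([cv2.resize(c["img"],(400,300)),cv2.resize(s["img"][160:280,200:360],(400,300))]),np.hstack([cv2.resize(t["img"][100:280,180:420],(400,300))]*2)])[:,:,::-1])
E
```

```text
time: 12.35
ee_pos: [0.5118, -0.0901, -0.0068]
tcp_rot: [180.0, -0.0, 139.0]
wrist_force: [-2.1, -0.9, 0.9]
opening: 0.0
grasp_force: 0.7
w ticket_printer [(0.72, array([195., 373.]), array([ 0.532 , -0.1748,  0.    ]))]
w paper_mouth [(0.81, array([157., 329.]), array([ 0.4874, -0.1379,  0.04  ]))]
t ticket_printer [(0.9, array([263., 202.]), array([ 0.5287, -0.1731,  0.    ]))]
t paper_mouth [(0.97, array([241., 216.]), array([ 0.4883, -0.1256,  0.04  ]))]
s ticket_printer [(0.88, array([293., 235.]), array([ 0.5196, -0.1826,  0.    ]))]
s paper_mouth [(0.79, array([267., 212.]), array([ 0.4848, -0.1319,  0.04  ]))]
```

View pics/s4.png

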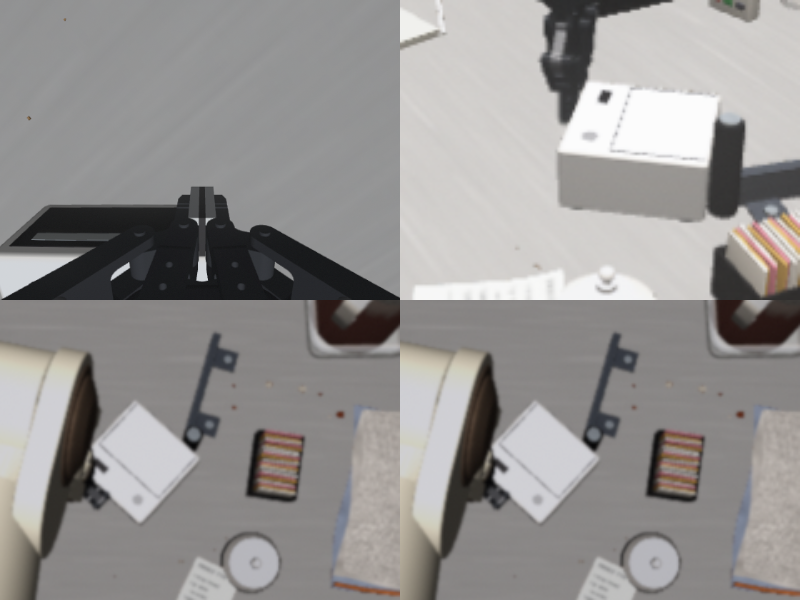

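The printer has turned about 30° (centre about (0.529,-0.174), mouth about (0.487,-0.132)) and bears on the post. I'll continue along the arc.

```bash
python3 -m inch '[[1,0.3,0,-4],[2,0.5,0,-8],[3.1,0.6,0,-11],[4.1,0.7,0,-15],[5.2,0.75,0,-19],[6.2,0.7,0,-23],[7.3,0.6,0,-26],[8.4,0.4,0,-30]]'; python3 - <<'E'
from h import *
c,o=wcam(); t=bot.camera("top"); s=bot.camera("scene")
for n,k in (("w",c),("t",t),("s",s)):
  for th in ("ticket_printer","paper_mouth"): print(n,th,[(r["score"],np.round(r["point"]),ray(k,r["point"],.04 if th[0]=="p" else 0).round(4)) for r in bot.landmark_of(th,k)[:1]])
E
```

```text
time: 13.8
ee_pos: [0.5953, -0.0863, -0.0068]
tcp_rot: [-180.0, -0.0, 109.0]
wrist_force: [-2.4, 1.3, 2.1]
opening: -0.0
grasp_force: 0.9
w ticket_printer [(0.73, array([176., 372.]), array([ 0.5611, -0.1734,  0.    ]))]
w paper_mouth [(0.76, array([142., 324.]), array([ 0.5445, -0.1154,  0.04  ]))]
t ticket_printer [(0.56, array([262., 189.]), array([ 0.5596, -0.1719,  0.    ]))]
t paper_mouth [(0.71, array([236., 190.]), array([ 0.548 , -0.1132,  0.04  ]))]
s ticket_printer [(0.77, array([305., 227.]), array([ 0.5585, -0.1682,  0.    ]))]
s paper_mouth []
```

The turn is now about 61° and the printer has slid about 3 cm back along the post, which is still fine. I'll finish the arc while easing towards the centre of its face.

```bash
python3 -m inch '[[0.7,-0.3,0,-3],[1.4,-0.6,0,-7],[2,-1,0,-11],[2.7,-1.4,0,-15],[3.4,-1.8,0,-19],[4,-2.3,0,-23],[4.6,-2.7,0,-27],[5.1,-3.1,0,-30]]'; python3 - <<'E'
from h import *
c,o=wcam(); t=bot.camera("top"); s=bot.camera("scene")
for n,k in (("w",c),("t",t),("s",s)):
  for th in ("ticket_printer","paper_mouth"): print(n,th,[(r["score"],np.round(r["point"]),ray(k,r["point"],.04 if th[0]=="p" else 0).round(4)) for r in bot.landmark_of(th,k)[:1]])
E
```

```text
time: 15.25
ee_pos: [0.6519, -0.1103, -0.0052]
tcp_rot: [179.5, -0.7, 79.4]
wrist_force: [25.0, 34.6, -2.6]
opening: 0.0
grasp_force: 18.9
w ticket_printer []
w paper_mouth [(0.95, array([144., 336.]), array([ 0.5917, -0.1179,  0.04  ]))]
t ticket_printer [(0.85, array([263., 175.]), array([ 0.5915, -0.1719,  0.    ]))]
t paper_mouth [(0.81, array([241., 170.]), array([ 0.5938, -0.1224,  0.04  ]))]
s ticket_printer [(0.63, array([312., 230.]), array([ 0.5645, -0.1873,  0.    ]))]
s paper_mouth [(0.72, array([304., 195.]), array([ 0.5945, -0.106 ,  0.04  ]))]
```

```bash
python3 -m inch '[[0.3,1,0,0],[0.9,3,0,0],[1.5,6,0,0],[1,10,2,0],[-2,14,5,0],[-6,18,8,0],[-10,22,10,0],[-14,26,12,0]]'; python3 - <<'E'
from h import *
for n in ("top","scene"):
  k=bot.camera(n)
  for th in ("ticket_printer","paper_mouth","sachet_caddy","guide"): print(n,th,[(r["score"],np.round(r["point"]),ray(k,r["point"],.04 if th[0]=="p" else 0).round(4)) for r in bot.landmark_of(th,k)[:1]])
  if n=="top":
    a,b,w=printer(k,(263,175)); print(a,b.round(1).tolist(),w.round(4).tolist(),w.mean(0))
    d=w[:,:2]-[.562,-.2455]; print(np.c_[d@[.968,-.25],d@[.25,.968]].round(4))
    e=np.diff(np.vstack([w,w[:1]]),axis=0); print("edge angles",np.degrees(np.arctan2(e[:,1],e[:,0])))
    g=cv2.cvtColor(k["img"],cv2.COLOR_RGB2GRAY); m=(g<75).astype(np.uint8); m[:112]=0;m[178:]=0;m[:,:290]=0;m[:,325:]=0
    p=np.argwhere(m)[:,::-1]
    L=np.array([[x,p[p[:,1]==y][:,0].min()] if 0 else [p[p[:,1]==y][:,0].min(),y] for y in range(124,172,2) if (p[:,1]==y).any()],float)
    W=np.array([ray(k,q,.032)[:2] for q in L]); v=cv2.fitLine(W.astype(np.float32),cv2.DIST_HUBER,0,.001,.001)[:,0]; print("rail left edge",v, np.degrees(np.arctan(v[1]/v[0])))
E
```

```text
time: 16.7
ee_pos: [0.5048, 0.1439, 0.114]
tcp_rot: [180.0, 0.0, 79.1]
wrist_force: [0.7, 0.3, 0.7]
opening: -0.0
grasp_force: 0.0
top ticket_printer [(0.66, array([263., 177.]), array([ 0.587 , -0.1732,  0.    ]))]
top paper_mouth [(0.61, array([235., 171.]), array([ 0.5922, -0.1092,  0.04  ]))]
top sachet_caddy [(0.74, array([346., 201.]), array([ 0.5351, -0.3721,  0.    ]))]
top guide [(0.93, array([292., 186.]), array([ 0.5689, -0.242 ,  0.    ]))]
116181 [[-1.7000000476837158, 307.1000061035156], [3.5999999046325684, 31.399999618530273], [564.2000122070312, 42.20000076293945], [558.9000244140625, 317.79998779296875]] [[0.2673, 0.4106, 0.06], [0.9254, 0.4765, 0.06], [0.9468, -0.9174, 0.06], [0.2741, -0.8562, 0.06]] [ 0.60341041 -0.22163578  0.06      ]
[[-0.4492  0.5614]
 [ 0.1713  0.7897]
 [ 0.5405 -0.5542]
 [-0.126  -0.6631]]
edge angles [  5.71859648 -89.12052689 174.79939326  90.30572677]
rail left edge [ 0.96778536 -0.25177667  0.6631003  -0.2610683 ] -14.582672
scene ticket_printer [(0.57, array([313., 226.]), array([ 0.576, -0.175,  0.   ]))]
scene paper_mouth [(0.8, array([306., 195.]), array([ 0.6009, -0.1074,  0.04  ]))]
scene sachet_caddy [(0.83, array([354., 281.]), array([ 0.5352, -0.3654,  0.    ]))]
scene guide [(0.73, array([329., 241.]), array([ 0.5727, -0.239 ,  0.    ]))]
```

```bash
python3 - <<'E'
from h import *
k=bot.camera("top"); g=k["img"].min(2); print(g[177,263],g[177,330])
m=cv2.morphologyEx(((g>170)&True).astype(np.uint8),cv2.MORPH_OPEN,np.ones((5,5)))
n,l,s,ce=cv2.connectedComponentsWithStats(m); i=l[177,263]
b=cv2.boxPoints(cv2.minAreaRect(np.argwhere(l==i)[:,::-1].astype(np.float32))); w=np.array([ray(k,q,.06) for q in b])
d=w[:,:2]-[.562,-.2455]; print(s[i],b.round(1).tolist()); print(np.c_[d@[.968,-.25],d@[.25,.968]].round(4))
e=np.diff(np.vstack([w,w[:1]]),axis=0); print("edge angles",np.degrees(np.arctan2(e[:,1],e[:,0])),w.mean(0))
E
```

```text
224 148
[ 235  144   57   57 2718] [[233.8000030517578, 194.60000610351562], [239.6999969482422, 142.60000610351562], [292.6000061035156, 148.60000610351562], [286.70001220703125, 200.6999969482422]]
[[-0.0601  0.1243]
 [ 0.057   0.1456]
 [ 0.0767  0.0272]
 [-0.0405  0.008 ]]
edge angles [ -4.19411833 -95.00740763 174.84442328  85.0465039 ] [ 0.58909415 -0.17372245  0.06      ]
```

The printer is still about 10° short. The finger's drag along the face jammed it against the post. I'll return near the far end and follow the arc, moving mostly along the rail.

```bash
python3 -m inch '[[2,-4,-2,0],[5,-8,-5,0],[8,-12,-8,0],[11,-16,-11,0],[13,-19,-12,0],[13.1,-21,-12,0],[13.1,-22.5,-12,0],[13.1,-22.5,-12,0]]'; python3 -m inch '[[0.2,-0.9,0,0],[0.4,-1.8,0,0],[0.6,-2.4,0,0],[1.1,-2.8,0,-1],[1.7,-3.3,0,-1],[2.3,-3.8,0,-2],[2.9,-4.3,0,-3],[3.4,-4.7,0,-3]]'; python3 - <<'E'
from h import *
k=bot.camera("top"); print([(r["score"],ray(k,r["point"],0).round(4)) for r in bot.landmark_of("ticket_printer",k)[:1]])
E
```

```text
time: 18.25
ee_pos: [0.6373, -0.083, -0.0057]
tcp_rot: [179.9, -0.0, 79.0]
wrist_force: [0.6, -0.3, 0.5]
opening: 0.0001
grasp_force: 0.0
time: 19.25
ee_pos: [0.6728, -0.1261, -0.0065]
tcp_rot: [180.0, -0.4, 76.2]
wrist_force: [3.7, 26.2, 4.4]
opening: -0.0
grasp_force: 12.9
[(0.63, array([ 0.5998, -0.1733,  0.    ]))]
```

```bash
python3 -m inch '[[0.3,1,0,0],[0.9,3,0,0],[1.2,6,0,0],[0,10,2,0],[-3,14,5,0],[-7,18,8,0],[-11,22,10,0],[-15,26,12,0]]'; python3 - <<'E'
from h import *
k=bot.camera("top"); g=k["img"].min(2)
m=cv2.morphologyEx(((g>170)&True).astype(np.uint8),cv2.MORPH_OPEN,np.ones((5,5)))
n,l,s,ce=cv2.connectedComponentsWithStats(m); i=l[172,263]
b=cv2.boxPoints(cv2.minAreaRect(np.argwhere(l==i)[:,::-1].astype(np.float32))); w=np.array([ray(k,q,.06) for q in b])
d=w[:,:2]-[.562,-.2455]; print(s[i]); print(np.c_[d@[.968,-.25],d@[.25,.968]].round(4))
e=np.diff(np.vstack([w,w[:1]]),axis=0); print("edge angles",np.degrees(np.arctan2(e[:,1],e[:,0])),w.mean(0))
for th in ("paper_mouth","sachet_caddy"): print(th,[(r["score"],ray(k,r["point"],.04 if th[0]=="p" else 0).round(4)) for r in bot.landmark_of(th,k)[:1]])
E
```

```text
time: 20.35
ee_pos: [0.5202, 0.1322, 0.1143]
tcp_rot: [179.9, -0.0, 76.1]
wrist_force: [0.1, 0.2, 0.4]
opening: 0.0
grasp_force: 0.0
[ 232  134   65   64 2703]
[[-0.033   0.1408]
 [ 0.0866  0.1346]
 [ 0.0775  0.0147]
 [-0.0413  0.0228]]
edge angles [ -17.43744274 -108.82155058  161.61832329   71.46313796] [ 0.60332028 -0.17532743  0.06      ]
paper_mouth [(0.67, array([ 0.6241, -0.1183,  0.04  ]))]
sachet_caddy [(0.9, array([ 0.5304, -0.3599,  0.    ]))]
```

```bash
python3 -c "
from workcell import bot
print(bot.job_done())"
```

```text
the job is handed in; nothing more can be done
None
```

I pushed the printer a quarter turn clockwise round the post and handed the job in; no verdict came back, but my last top-camera measurement has its former back along the rail within about 4°, the mouth facing left, and the caddy where it stood, within measurement error.

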